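Feed the gauge stop forward by one turn of the hand wheel

TASK

Feed the gauge stop on by one turn: with the fingertips, push the hand wheel round by its upright red handle, clockwise seen from above, through exactly one full turn, so that the handle finishes where it started, then come clear. Push the handle gently and do not grip it, and leave the T-block, the stubby screwdriver, the bolt and the nut beside the unit where they are.

Things in the scene. Friction and masses are not known exactly. Their poses are not given: they have to be found in the camera images.
- wheel_centre (a point): Centre of the hand wheel, on its upright axis, at mid height of the rim, 82 mm above the worktop. The wheel lies level on top of the gearbox; its dark rim is a round bar 16 mm thick on a circle of 70 mm radius (156 mm over all), with three spokes; the rim's top is 8 mm above this point and the hub's 17 mm.
- unit: Fixed feed unit, grey base and green gearbox; origin under the wheel's axis, on the worktop. Base 130 mm square, with an arm 80 mm wide reaching 180 mm to its +y, which carries a steel gauge stop, up to 77 mm high (lower than the rim's top), moved 10 mm outward by each clockwise turn of the wheel.
- handle_mid (a point): Centre of the upright round red handle, 25 mm in diameter, 58 mm tall, free to spin on its pin. It stands on the rim, 70 mm from the wheel's axis, and goes round with the wheel. This point is 127 mm above the worktop, on the handle's axis; the handle's top is 27 mm above it, its steel boss 31 mm below it.
- wheel (a joint): Angle of the hand wheel in rad, growing as the wheel turns clockwise seen from above. It starts anywhere between -2.6 and 2.6; one turn is 6.283. Friction (about 0.2 N m, 3 N at the handle) holds the wheel where it is left; it does not coast. Its travel stops, -3.4 and 9.9, lie beyond what is needed.
- handle: The red handle as a solid; its origin is on the handle's axis at its underside, 95 mm above the worktop. It spins freely about its own pin, so its orientation means nothing.
- block: Olive T-shaped clamp block, 40x44x24 mm, loose beside the unit; origin under its centre. Leave alone.
- stubby: Stubby screwdriver with a black and orange handle, 35x85x33 mm, lying loose beside the unit; origin under its centre. Leave alone.
- bolt: Steel hexagon bolt, 22x48x19 mm, lying loose beside the unit; origin under its centre. Leave alone.
- nut: Steel nut, 19x22x10 mm, lying loose beside the unit; origin under its centre. Leave alone.

How it is judged:
By the outcome, as a careful person would: the job done as asked, in the order asked, and still so for the second after the job is handed in, with the robot touching nothing.
It also fails if it takes over 54 s, if anything falls off the work surface, if the arm or the gripper's body presses on something with over 40 N, if the wrist force passes 120 N, or if a joint passes its speed limit or range.

ROBOT

A 7-joint arm with a two-finger parallel gripper is mounted at the origin on a cart in front of the work surface, level with it; the furniture and walls round the work are solid. World frame = base frame: x ahead of the robot, y to its left, z up, the work surface at z = 0. Lengths are in m, angles in rad, forces in N, time in s.
With the tool pointing down it reaches from about 0.375 to 0.925 m from the base axis. Payload 3.1 kg.
Tool frame: the origin (TCP) lies midway between the tips of the shut fingers; the grasp point (between the pads) lies robot.grip_depth behind it (robot.grip_depth is the distance from the TCP to the grasp point, in m); x points along the fingers, z is the direction in which the jaws open and shut, and the axes are right-handed (so a half turn about x gives the same grasp; the last joint's range is limited). The gripper opens to 85 mm and grips with 20 to 120 N. Pads are 22 mm wide; open, the fingers measure 114 mm over their backs; the gripper's body (76 mm by 85 mm) begins 54 mm behind the grasp point. The pads swing forward as they close: fully open they stand 13 mm farther back than shut.
Start: joints at [-1.383, 0.383, 0.044, 1.598, -0.018, 1.161, -0.05], TCP at [0.183, 0.624, 0.231] pointing down, gripper open.
Joint ranges: [-2.61, 2.61], [-0.41, 2.15], [-1.48, 1.57], [0, 2.5], [-1.57, 4.71], [0.05, 1.97], [-2.85, 2.85]. Speed limits (rad/s): [2.79, 2.79, 3.14, 3.14, 3.14, 3.14, 3.14].

INTERFACE

Orientations are given as a unit quaternion [x, y, z, w].
In Python, from bench import robot gives the robot as it stands.
- The arm moves only by the shell command python3 -m pendant 'ROWS'. ROWS is JSON, a list of rows, each a list of 7 numbers: the finger opening in mm, from 0 to 85.4, then the shift along the tool's x, y, z in mm, then the turn, a rotation vector about the tool's x, y, z in degrees. In form: [[grip, tx, ty, tz, rx, ry, rz], ...]. A call has 1 to 5 rows; each row shifts and turns the commanded pose from where the row before left it, along the tool's axes as they then stand; what a row does not reach is not made up. A row lasts 1/8 s, in which the tool goes at most 62.5 mm and 10.7 degrees, less where a joint would pass 70% of its speed; a pose out of reach is approached as far as the arm can. A call with a gripper value outside its range is refused whole. The fingers move at their own pace and stop on an object; the grip force is fixed at half the most. Time passes only in rows, so rows that do not move let the fingers close. It gives the time, the measured TCP pose, the force and the opening at its end, in the units of the state.
- robot.get_obs(): the state, without advancing time (a new reading comes with each control period).
- robot.capture(name): name is "side" or "top"; returns the picture (420x560x3 uint8, red, green, blue); there is no depth.
- robot.calibration(name): a dict with "vfov" (degrees; the focal length in pixels is half the picture's height over the tangent of half this angle, whatever the lens; pixels are square), "cx", "cy" (the principal point, pixels), "k1" (the pictures are not rectified: a ray, as slopes to the right and down, at radius r is drawn at 1 + k1 r^2 times it, then the intrinsics apply), "rvec" (rotation vector, rad) and "tvec" (3), from world to camera coordinates, as OpenCV has them. Camera axes: x right, y down, z forward; pixel columns grow to the right and rows downward; lengths in m; the calibration is good to about 2 mm. A picture is of the moment at which its call begins. calibration takes no time and is no camera call.
- robot.close_job(): hands the job in, once; it reports no verdict.
The state is a dict: "time_s": time; "joint_positions": joint angles; "qvel": joint speeds; "effort": joint torques, N m; "ee_pos": TCP position; "ee_rot": TCP orientation; "force": force on the tool from outside, world axes, zero at the start; "ft_torque": the same for the moment, N m; "width": opening from 0.0 (shut) to 1.0 (fully open).
Only numpy, scipy, OpenCV 4.12 (cv2) and the standard library are available. Lean on these libraries where they do the work, as an engineer would, in place of code of your own. Each camera call takes 0.05 s, during which the arm holds its last target. There are 200 camera calls.

## Working session

There is one attempt and no reset: what is moved stays moved. The work goes in short steps, Python scripts to look and compute and a shell command to move; the robot and the scene stay as the last step left them, time stands still between calls to the robot, and variables do not carry over. Pictures are saved under pics/ and viewed, about 8 in all and at most 12, crops included, and the job is handed in when it is done.

```bash
mkdir -p pics; python3 - <<'E'
from bench import robot
import cv2,numpy as np
o=robot.get_obs()
for k in o: print(k,np.round(o[k],3))
print(robot.grip_depth)
for n in("side","top"):
    print(robot.calibration(n)); cv2.imwrite(f"pics/{n}0.png",robot.capture(n)[:,:,::-1])
E
```

```text
time_s 0.0
joint_positions [-1.383  0.384  0.044  1.6   -0.018  1.161 -0.05 ]
qvel [ 0.001  0.001 -0.    -0.001 -0.002 -0.     0.   ]
effort [-0.0000e+00 -4.3346e+01  1.0240e+00 -2.4952e+01  1.1000e-02  1.2000e-02
 -0.0000e+00]
ee_pos [0.183 0.623 0.23 ]
ee_rot [-0.424  0.567  0.423  0.565]
force [ 0.331 -1.637 -0.195]
ft_torque [-0.027 -0.032  0.073]
width 0.997
0.0187
{'vfov': 51.92615338381537, 'cx': 276.60192256090164, 'cy': 208.48920326860804, 'k1': 0.03989086490237423, 'rvec': array([ 2.11238967, -0.54718107,  0.30094953]), 'tvec': array([-0.38292949,  0.30559383,  0.54854312])}
{'vfov': 45.57979025317941, 'cx': 274.7871296029359, 'cy': 203.4468245227892, 'k1': -0.11475142737050333, 'rvec': array([ 2.2158973 , -2.1918371 ,  0.10260015]), 'tvec': array([0.15754905, 0.53689508, 0.919388  ])}
```

View pics/top0.png

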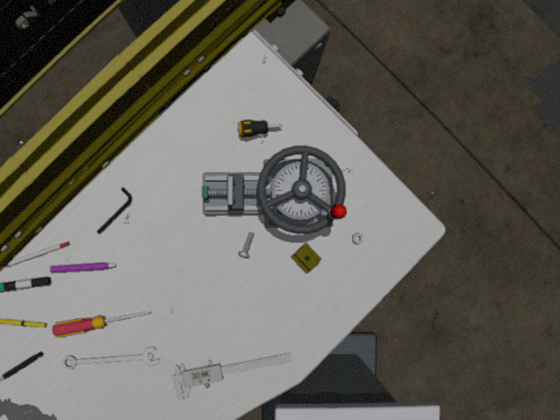

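View pics/side0.png

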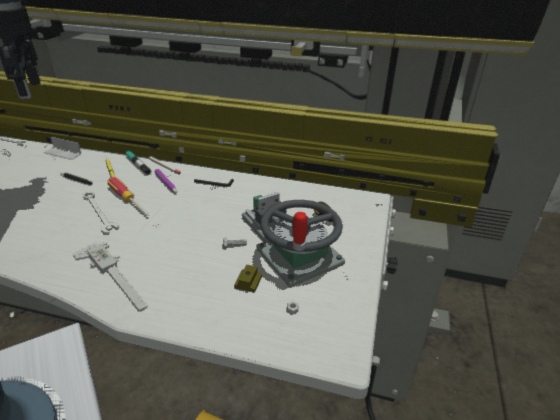

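The top view shows the wheel hub at about (302,188), the red handle at (339,211), and the stop arm running left. The side view shows the handle at (300,228) on the near side. Next I'll measure both.

```bash
cat > h.py <<'E'
import cv2,numpy as np
from bench import robot
from scipy.optimize import least_squares
from scipy.spatial.transform import Rotation as R
def cam(n):
    c=robot.calibration(n); f=210/np.tan(np.radians(c['vfov']/2))
    M=cv2.Rodrigues(np.array(c['rvec']))[0]; return c,f,M,np.array(c['tvec'])
def ray(n,uv):
    c,f,M,t=cam(n)
    K=np.array([[f,0,c['cx']],[0,f,c['cy']],[0,0,1]])
    p=cv2.undistortPoints(np.array(uv,float).reshape(-1,1,2),K,np.array([c['k1'],0,0,0.]))[:,0]
    return -M.T@t,np.c_[p,np.ones(len(p))]@M
def plane(n,uv,z):
    o,d=ray(n,uv); return o+d*((z-o[2])/d[:,2])[:,None]
def red(n,im):
    a=im.astype(int); m=((a[...,0]>110)&(a[...,1]<60)&(a[...,2]<60)).astype(np.uint8)
    k,l,s,c=cv2.connectedComponentsWithStats(m)
    return [(s[i],c[i]) for i in range(1,k) if s[i][4]>20]
def proj(n,p):
    c,f,M,t=cam(n); q=np.array(p).reshape(-1,3)@M.T+t; q=q[:,:2]/q[:,2:]
    return q*(1+c['k1']*(q**2).sum(1,keepdims=True))*f+[c['cx'],c['cy']]
def handle():
    "handle xy from the top view: mean of mask, and side"
    for n in('top','side'):
        for s,c in red(n,robot.capture(n)): print(n,s,c.round(1),plane(n,[c],.154 if n=='top' else .127).round(4))
E
python3 - <<'E'
from h import *
handle()
im=robot.capture('top'); g=im.max(2)
for th in(80,):
    m=((g<th)).astype(np.uint8); m[:, :250]=0;m[:140]=0;m[245:]=0;m[:,350:]=0
    cs,_=cv2.findContours(m,cv2.RETR_EXTERNAL,cv2.CHAIN_APPROX_NONE)
    c=max(cs,key=cv2.contourArea)[:,0]
    P=plane('top',c,.082)[:,:2]
    r=least_squares(lambda x:np.hypot(*(P-x[:2]).T)-x[2],[*P.mean(0),.078],loss='soft_l1',f_scale=.001)
    print(th,len(P),r.x,np.median(abs(r.fun)))
    print(proj('top',[*r.x[:2],.099]), proj('side',[*r.x[:2],.099]))
cr=lambda im,x,y:cv2.resize(im[y-60:y+60,x-80:x+80],None,fx=5,fy=5)[:,:,::-1]
cv2.imwrite('pics/c.png',cr(im,302,190))
# where the small things are
for n,uv in dict(nut=(357,239),block=(306,258),bolt=(247,244),stub=(255,128),stop=(236,191),armend=(203,193)).items(): print(n,plane('top',[uv],.01 if n not in('stop',) else .07).round(3))
E
```

```text
top [334 205  12  12 117] [339.8 210.5] [[0.5163 0.0636 0.154 ]]
top [ 72 319  20   5  28] [ 82.1 321.1] [[0.3359 0.4712 0.154 ]]
side [295 213  12   9  81] [300.8 216.7] [[0.5349 0.086  0.127 ]]
80 307 [0.55471872 0.12198369 0.07733512] 0.0015962351896003785
[[300.69053499 189.17022516]] [[299.02663801 216.23747686]]
nut [[0.47  0.008 0.01 ]]
block [[0.434 0.104 0.01 ]]
bolt [[0.459 0.214 0.01 ]]
stub [[0.678 0.202 0.01 ]]
stop [[0.553 0.233 0.07 ]]
armend [[0.553 0.298 0.01 ]]
```

View pics/c.png

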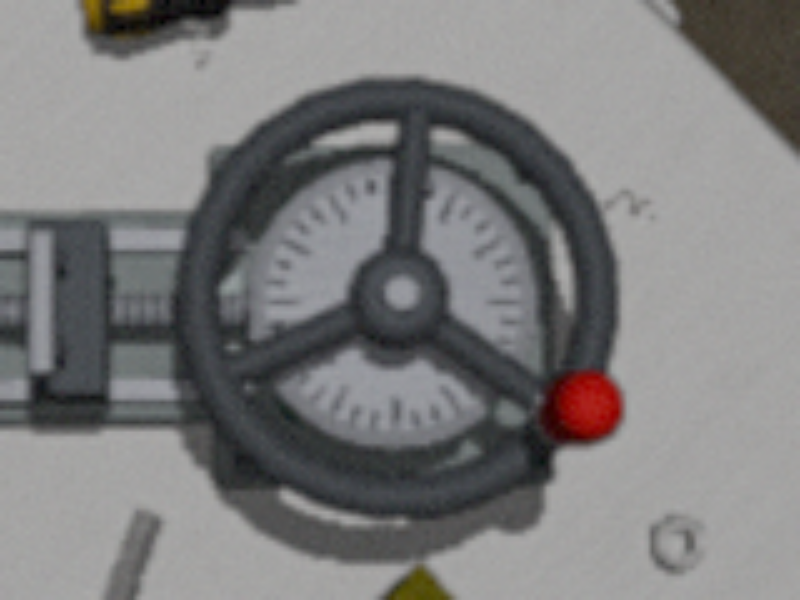

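```bash
python3 -m pendant '[[0,0,0,0,-8.2,0,0],[0,0,0,0,-8.2,0,0],[0,0,-26.6,-42,0,0,0],[0,0,-26.6,-42,0,0,0],[0,0,-26.6,-42,0,0,0]]'; python3 - <<'E'
from h import *
print(plane('top',[(302.2,188.6)],.099))
E
```

```text
time_s: 0.88
ee_pos: [0.2639, 0.4963, 0.2312]
ee_rot: [0.5, -0.5, -0.5, -0.5]
force: [1.9, 0.2, 0.3]
width: 0.001
[[0.55572894 0.11940871 0.099     ]]
```

```bash
python3 -m pendant '[[0,0,-29,-46,0,0,0],[0,0,-29,-46,0,0,0],[0,0,-29,-46,0,0,0],[0,0,-29,-46,0,0,0],[0,0,-29,-46,0,0,0]]'; python3 -m pendant '[[0,0,-29,-46,0,0,0],[0,0,-29,-46,0,0,0],[0,0,-29,-46,0,0,0],[0,0,-29,-46,0,0,0],[0,0,-29,-46,0,0,0]]'; python3 -m pendant '[[0,0,0,0,0,0,0],[0,0,0,0,0,0,0]]'
```

```text
time_s: 1.5
ee_pos: [0.409, 0.2662, 0.2315]
ee_rot: [-0.5, 0.5, 0.5, 0.5]
force: [0.7, 0.2, -0.6]
width: -0.0
time_s: 2.12
ee_pos: [0.5541, 0.0365, 0.2314]
ee_rot: [0.5, -0.5, -0.5, -0.5]
force: [0.4, 0.7, 0.5]
width: 0.002
time_s: 2.38
ee_pos: [0.553, 0.0381, 0.231]
ee_rot: [-0.5, 0.5, 0.5, 0.5]
force: [0.4, 0.4, 0.1]
width: -0.0
```

```bash
python3 -m pendant '[[0,38,0,0,0,0,0],[0,38,0,0,0,0,0],[0,38,0,0,0,0,0],[0,0,0,0,0,0,0]]'; python3 - <<'E'
from h import *
handle()
a=robot.capture('side')[130:290,200:400];b=robot.capture('top')[110:270,200:400]
cv2.imwrite('pics/d.png',cv2.resize(np.hstack([a,b])[:,:,::-1],None,fx=2,fy=2))
o=robot.get_obs();p=np.array(o['ee_pos'])
C=np.array([.5555,.1195]);h0=np.array([.5163,.0636]);f0=np.arctan2(*(h0-C)[::-1])
print('phi0',np.degrees(f0),np.hypot(*(h0-C)))
from scipy.optimize import brentq
def pos(f,a=.011,b=.0145):
    h=C+.07*np.array([np.cos(f),np.sin(f)]);t=np.array([np.sin(f),-np.cos(f)])
    d=brentq(lambda d:np.hypot(*np.maximum(abs(t*d)-[a,b],0))-.0125,.018,.06)
    return h-t*d
q=p[:2]
for k in range(0,37):
    n=pos(f0-np.radians(10*k)); dd=(n-q)*1000; print(k,n.round(4),'ty %.1f tz %.1f'%(-dd[0],dd[1])); q=n
E
```

```text
time_s: 2.88
ee_pos: [0.5493, 0.0399, 0.1141]
ee_rot: [-0.499, 0.501, 0.503, 0.497]
force: [0.4, -0.0, -0.8]
width: -0.003
phi0 -125.04014479206418 0.06827481233954437
0 [0.5387 0.0458] ty 16.2 tz 7.1
1 [0.5274 0.0486] ty 11.3 tz 2.8
2 [0.5157 0.0543] ty 11.7 tz 5.7
3 [0.5046 0.0631] ty 11.1 tz 8.8
4 [0.4951 0.0744] ty 9.5 tz 11.4
5 [0.4881 0.0864] ty 7.0 tz 12.0
6 [0.4834 0.0986] ty 4.7 tz 12.2
7 [0.4806 0.1107] ty 2.7 tz 12.0
8 [0.4795 0.1222] ty 1.1 tz 11.6
9 [0.4806 0.1346] ty -1.1 tz 12.4
10 [0.4846 0.1476] ty -4.0 tz 13.1
11 [0.492  0.1605] ty -7.4 tz 12.9
12 [0.5025 0.172 ] ty -10.4 tz 11.5
13 [0.5139 0.1808] ty -11.5 tz 8.8
14 [0.5259 0.1872] ty -12.0 tz 6.4
15 [0.5381 0.1913] ty -12.2 tz 4.1
16 [0.5502 0.1934] ty -12.0 tz 2.1
17 [0.5616 0.1939] ty -11.5 tz 0.5
18 [0.5723 0.1932] ty -10.7 tz -0.7
19 [0.5836 0.1904] ty -11.3 tz -2.8
20 [0.5953 0.1847] ty -11.7 tz -5.7
21 [0.6064 0.1759] ty -11.1 tz -8.8
22 [0.6159 0.1646] ty -9.5 tz -11.4
23 [0.6229 0.1526] ty -7.0 tz -12.0
24 [0.6276 0.1404] ty -4.7 tz -12.2
25 [0.6304 0.1283] ty -2.7 tz -12.0
26 [0.6315 0.1168] ty -1.1 tz -11.6
27 [0.6304 0.1044] ty 1.1 tz -12.4
28 [0.6264 0.0914] ty 4.0 tz -13.1
29 [0.619  0.0785] ty 7.4 tz -12.9
30 [0.6085 0.067 ] ty 10.4 tz -11.5
31 [0.5971 0.0582] ty 11.5 tz -8.8
32 [0.5851 0.0518] ty 12.0 tz -6.4
33 [0.5729 0.0477] ty 12.2 tz -4.1
34 [0.5608 0.0456] ty 12.0 tz -2.1
35 [0.5494 0.0451] ty 11.5 tz -0.5
36 [0.5387 0.0458] ty 10.7 tz 0.7
```

View pics/d.png

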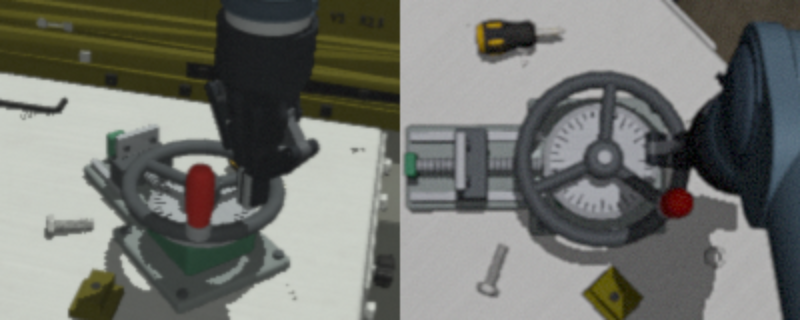

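The fingers are down behind the handle: side-view tip at about (325,231), handle at (300,225), no contact. The knuckles flare only well above the tip. The red mask found nothing, so I'll loosen it and check that the tip projects where I expect.

```bash
sed -i 's/m=((a.*$/m=((a[...,0]>60)\&(a[...,0]>2.5*a[...,1])\&(a[...,0]>2.5*a[...,2])).astype(np.uint8); m[:,:150]=0/' h.py; python3 - <<'E'
from h import *
o=robot.get_obs(); print(o['time_s'],np.round(o['ee_pos'],4),np.round(o['force'],1))
print(proj('side',o['ee_pos']),proj('top',o['ee_pos']))
handle()
for n in('top','side'):
    im=cv2.imread(f'pics/{n}0.png')[:,:,::-1]
    print('ref',n,[(s,c.round(1)) for s,c in red(n,im)])
E
```

```text
3.075 [0.5549 0.0387 0.1193] [ 0.6 -1.4  0.1]
[[325.25218412 231.1353607 ]] [[351.26128235 188.62971034]]
top [333 204  13  15 137] [339.3 210.8] [[0.5158 0.0645 0.154 ]]
side [293 213  14  31 362] [299.5 227.3] [[0.5164 0.0604 0.127 ]]
ref top [(array([332, 204,  14,  14, 147], dtype=int32), array([338.9, 210.6]))]
ref side [(array([293, 212,  14,  32, 369], dtype=int32), array([299.5, 227.1]))]
```

```bash
python3 -m pendant '[[0,0,8,3.5,0,0,0],[0,0,8,3.5,0,0,0],[0,0,11.3,2.8,0,0,0],[0,0,11.7,5.7,0,0,0],[0,0,11.1,8.8,0,0,0]]'; python3 -m pendant '[[0,0,0,0,0,0,0]]';python3 - <<'E'
from h import *
o=robot.get_obs(); print(np.round(o['ee_pos'],4),np.round(o['force'],1)); handle()
E
```

```text
time_s: 3.8
ee_pos: [0.5021, 0.061, 0.1175]
ee_rot: [-0.5, 0.501, 0.5, 0.5]
force: [-0.7, -3.7, 0.6]
width: -0.002
time_s: 3.92
ee_pos: [0.5012, 0.0633, 0.117]
ee_rot: [-0.5, 0.5, 0.501, 0.499]
force: [0.2, -1.2, -0.4]
width: -0.002
[0.5012 0.0633 0.117 ] [ 0.2 -1.2 -0.4]
top [317 228  11   4  27] [321.9 229.1] [[0.4863 0.0922 0.154 ]]
side [275 208  12  31 276] [279.6 224. ] [[0.4915 0.085  0.127 ]]
```

```bash
python3 -m pendant '[[0,0,7.5,11.4,0,0,0],[0,0,6,12,0,0,0],[0,0,4.7,12.2,0,0,0],[0,0,2.7,12,0,0,0],[0,0,1.1,11.6,0,0,0]]'; python3 -m pendant '[[0,0,0,0,0,0,0]]';python3 - <<'E'
from h import *
o=robot.get_obs(); print(np.round(o['ee_pos'],4),np.round(o['force'],1)); handle()
E
```

```text
time_s: 4.65
ee_pos: [0.4801, 0.1224, 0.117]
ee_rot: [-0.5, 0.5, 0.501, 0.499]
force: [-0.7, -2.8, 0.5]
width: -0.004
time_s: 4.78
ee_pos: [0.4808, 0.1239, 0.1171]
ee_rot: [-0.5, 0.499, 0.501, 0.499]
force: [-0.0, -0.3, 0.3]
width: -0.003
[0.4808 0.1239 0.1171] [-0.  -0.3  0.3]
```

```bash
python3 -m pendant '[[0,0,-1.1,11.5,0,0,0],[0,0,-4,13.1,0,0,0],[0,0,-7.4,12.9,0,0,0],[0,0,-10.4,11.5,0,0,0],[0,0,-11.5,8.8,0,0,0]]'; python3 -m pendant '[[0,0,0,0,0,0,0]]';python3 - <<'E'
from h import *
o=robot.get_obs(); print(np.round(o['ee_pos'],4),np.round(o['force'],1)); handle()
a=robot.capture('side')[130:290,200:400];b=robot.capture('top')[110:270,200:400]
cv2.imwrite('pics/e.png',cv2.resize(np.hstack([a,b])[:,:,::-1],None,fx=2,fy=2))
E
```

```text
time_s: 5.5
ee_pos: [0.5159, 0.1809, 0.1171]
ee_rot: [-0.5, 0.5, 0.501, 0.5]
force: [-4.4, -0.6, 2.1]
width: 0.003
time_s: 5.62
ee_pos: [0.5178, 0.1811, 0.1175]
ee_rot: [0.501, -0.498, -0.5, -0.501]
force: [0.7, -1.1, -0.4]
width: 0.002
[0.5178 0.1811 0.1175] [ 0.7 -1.1 -0.4]
side [272 183  10  22 143] [277.2 193.8] [[0.5354 0.1714 0.127 ]]
```

View pics/e.png

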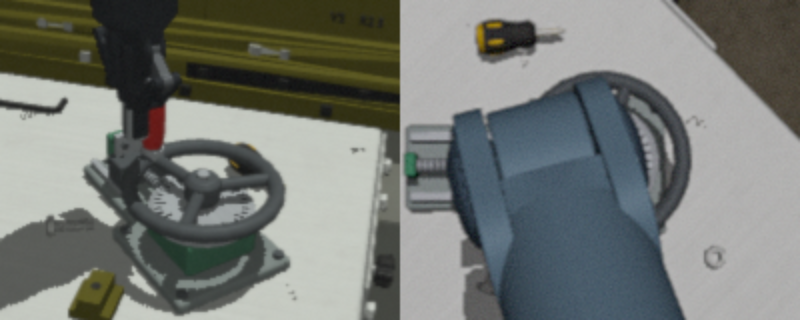

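The side view shows the handle just beyond the fingers at about (276,192), so it is still being pushed. The stop is clear and nothing else has moved.

```bash
python3 -m pendant '[[0,0,-9.5,6.4,0,0,0],[0,0,-12.2,4.1,0,0,0],[0,0,-12,2.1,0,0,0],[0,0,-11.5,0.5,0,0,0],[0,0,-10.7,-0.7,0,0,0]]'; python3 -m pendant '[[0,0,0,0,0,0,0]]';python3 - <<'E'
from h import *
o=robot.get_obs(); print(np.round(o['ee_pos'],4),np.round(o['force'],1)); handle()
E
```

```text
time_s: 6.45
ee_pos: [0.5721, 0.1918, 0.117]
ee_rot: [-0.5, 0.5, 0.5, 0.5]
force: [-3.3, 0.8, -0.0]
width: 0.002
time_s: 6.58
ee_pos: [0.5737, 0.1911, 0.1174]
ee_rot: [-0.501, 0.499, 0.499, 0.501]
force: [0.6, 0.1, -0.9]
width: -0.001
[0.5737 0.1911 0.1174] [ 0.6  0.1 -0.9]
side [297 172  13  28 269] [302.6 184.7] [[0.5957 0.1769 0.127 ]]
```

```bash
python3 -m pendant '[[0,0,-10.5,-1.5,0,0,0],[0,0,-11.7,-5,0,0,0],[0,0,-11.1,-8.5,0,0,0],[0,0,-9.5,-11.4,0,0,0],[0,0,-7,-12,0,0,0]]'; python3 -m pendant '[[0,0,0,0,0,0,0]]';python3 - <<'E'
from h import *
o=robot.get_obs(); print(np.round(o['ee_pos'],4),np.round(o['force'],1)); handle()
E
```

```text
time_s: 7.3
ee_pos: [0.6229, 0.1526, 0.1175]
ee_rot: [-0.501, 0.499, 0.5, 0.501]
force: [0.3, 3.9, -0.0]
width: 0.002
time_s: 7.42
ee_pos: [0.6228, 0.1494, 0.1174]
ee_rot: [-0.5, 0.501, 0.498, 0.501]
force: [0.3, -0.5, -0.9]
width: -0.003
[0.6228 0.1494 0.1174] [ 0.3 -0.5 -0.9]
side [327 180  13  30 296] [332.4 193.9] [[0.6276 0.1211 0.127 ]]
```

```bash
python3 -m pendant '[[0,0,-4.7,-10,0,0,0],[0,0,-2.7,-12,0,0,0],[0,0,-1.1,-11.6,0,0,0],[0,0,1.1,-12.4,0,0,0],[0,0,4,-13.1,0,0,0]]'; python3 -m pendant '[[0,0,0,0,0,0,0]]';python3 - <<'E'
from h import *
o=robot.get_obs(); print(np.round(o['ee_pos'],4),np.round(o['force'],1)); handle()
E
```

```text
time_s: 8.15
ee_pos: [0.6255, 0.0923, 0.1174]
ee_rot: [0.501, -0.5, -0.499, -0.5]
force: [1.9, 1.5, -2.5]
width: -0.004
time_s: 8.28
ee_pos: [0.6246, 0.0896, 0.1176]
ee_rot: [-0.5, 0.502, 0.498, 0.5]
force: [-0.3, -0.8, 1.0]
width: 0.003
[0.6246 0.0896 0.1176] [-0.3 -0.8  1. ]
side [333 196  15  31 327] [339.6 211. ] [[0.6052 0.0676 0.127 ]]
```

```bash
python3 -m pendant '[[0,0,5.6,-11,0,0,0],[0,0,10.4,-11.5,0,0,0],[0,0,11.5,-8.8,0,0,0],[0,0,12,-6.4,0,0,0]]'; python3 -m pendant '[[0,0,0,0,0,0,0]]';python3 - <<'E'
from h import *
o=robot.get_obs(); print(np.round(o['ee_pos'],4),np.round(o['force'],1)); handle()
E
```

```text
time_s: 8.88
ee_pos: [0.5848, 0.0545, 0.1177]
ee_rot: [0.5, -0.5, -0.499, -0.5]
force: [4.0, -0.0, -0.4]
width: 0.002
time_s: 9.0
ee_pos: [0.5827, 0.0544, 0.117]
ee_rot: [-0.499, 0.502, 0.5, 0.499]
force: [0.0, 0.1, 0.4]
width: -0.001
[0.5827 0.0544 0.117 ] [0.  0.1 0.4]
top [341 182  12  12  81] [345.9 187.5] [[0.5533 0.0538 0.154 ]]
side [318 209  14  31 352] [324.2 224. ] [[0.5587 0.0483 0.127 ]]
```

```bash
python3 -m pendant '[[0,0,9.8,-6,0,0,0],[0,0,12,-2.1,0,0,0],[0,0,10,-0.5,0,0,0]]'; python3 -m pendant '[[0,0,0,0,0,0,0],[0,0,0,0,0,0,0]]';python3 - <<'E'
from h import *
o=robot.get_obs(); print(np.round(o['ee_pos'],4),np.round(o['force'],1)); handle()
E
```

```text
time_s: 9.48
ee_pos: [0.5529, 0.0471, 0.1173]
ee_rot: [0.5, -0.5, -0.5, -0.5]
force: [3.3, -1.0, -1.5]
width: 0.001
time_s: 9.72
ee_pos: [0.5521, 0.0481, 0.117]
ee_rot: [-0.5, 0.5, 0.501, 0.499]
force: [-0.4, -0.6, -0.5]
width: 0.001
[0.5521 0.0481 0.117 ] [-0.4 -0.6 -0.5]
top [336 199  14  13 112] [342.1 205. ] [[0.5251 0.0599 0.154 ]]
side [300 213  15  31 360] [306.9 227.5] [[0.5271 0.054  0.127 ]]
```

```bash
python3 -m pendant '[[0,0,4,0.5,0,0,0],[0,0,4,0.5,0,0,0],[0,0,0,0,0,0,0],[0,0,0,0,0,0,0]]';python3 - <<'E'
from h import *
o=robot.get_obs(); print(np.round(o['ee_pos'],4),np.round(o['force'],1)); handle();handle()
E
```

```text
time_s: 10.32
ee_pos: [0.5454, 0.0485, 0.1173]
ee_rot: [0.5, -0.5, -0.5, -0.5]
force: [1.5, -1.6, -1.5]
width: -0.002
[0.5454 0.0485 0.1173] [ 1.5 -1.6 -1.5]
top [335 201  13  14 109] [340.5 208.2] [[0.52   0.0625 0.154 ]]
side [297 213  14  31 360] [303.5 227.7] [[0.5218 0.0564 0.127 ]]
top [335 201  13  14 107] [340.6 208.2] [[0.52   0.0624 0.154 ]]
side [297 213  14  31 357] [303.5 227.6] [[0.5219 0.0564 0.127 ]]
```

```bash
python3 -m pendant '[[0,0,3,0.5,0,0,0],[0,0,3,0.5,0,0,0],[0,0,0,0,0,0,0],[0,0,0,0,0,0,0]]';python3 - <<'E'
from h import *
o=robot.get_obs(); print(np.round(o['ee_pos'],4),np.round(o['force'],1)); handle()
E
```

```text
time_s: 11.02
ee_pos: [0.539, 0.0498, 0.1172]
ee_rot: [-0.5, 0.5, 0.5, 0.5]
force: [1.0, -1.2, 0.4]
width: 0.0
[0.539  0.0498 0.1172] [ 1.  -1.2  0.4]
top [333 205  13  13 105] [338.2 211.4] [[0.5148 0.0662 0.154 ]]
side [294 213  14  31 355] [300.  227.5] [[0.5168 0.0595 0.127 ]]
```

Only about 1 mm remains. I'll back the fingers straight off and compare an unobstructed view with the start.

```bash
python3 -m pendant '[[0,0,-8,-6,0,0,0],[0,0,-8,-6,0,0,0],[0,0,0,0,0,0,0],[0,0,0,0,0,0,0]]';python3 - <<'E'
from h import *
o=robot.get_obs(); print(np.round(o['ee_pos'],4),np.round(o['force'],1)); handle();handle()
for n in('top','side'):
    im=cv2.imread(f'pics/{n}0.png')[:,:,::-1]
    c=red(n,im)[0][1]; print('ref',n,c,plane(n,[c],.154 if n=='top' else .127))
E
```

```text
time_s: 11.62
ee_pos: [0.5552, 0.0377, 0.1171]
ee_rot: [-0.5, 0.5, 0.5, 0.5]
force: [-1.1, 0.8, -0.1]
width: -0.0
[0.5552 0.0377 0.1171] [-1.1  0.8 -0.1]
top [333 204  14  14 138] [339.5 210.3] [[0.5166 0.0642 0.154 ]]
side [294 213  14  31 358] [300.1 227.6] [[0.5168 0.0594 0.127 ]]
top [333 204  14  14 141] [339.5 210.5] [[0.5163 0.0642 0.154 ]]
side [294 213  14  31 357] [300.1 227.5] [[0.5169 0.0594 0.127 ]]
ref top [338.9047619  210.59863946] [[0.51610708 0.06506553 0.154     ]]
ref side [299.54742547 227.05420054] [[0.51682244 0.06105017 0.127     ]]
```

About 0.5 px (0.9 mm) short; one small nudge.

```bash
python3 -m pendant '[[0,0,8,6,0,0,0],[0,0,6,4.5,0,0,0],[0,0,2.8,2,0,0,0],[0,0,0,0,0,0,0],[0,0,0,0,0,0,0]]'; python3 -m pendant '[[0,0,-8,-6,0,0,0],[0,0,-8.8,-6.5,0,0,0],[0,0,0,0,0,0,0],[0,0,0,0,0,0,0]]';python3 - <<'E'
from h import *
handle();handle()
E
```

```text
time_s: 12.45
ee_pos: [0.5386, 0.0502, 0.1173]
ee_rot: [-0.5, 0.5, 0.5, 0.5]
force: [1.3, -1.1, 0.7]
width: 0.003
time_s: 12.95
ee_pos: [0.5553, 0.0375, 0.1171]
ee_rot: [-0.5, 0.5, 0.5, 0.5]
force: [-0.2, 0.1, 0.4]
width: -0.004
top [333 205  13  13 138] [339.2 210.9] [[0.5156 0.0647 0.154 ]]
side [293 213  14  31 356] [299.7 227.4] [[0.5166 0.0601 0.127 ]]
top [333 204  14  14 143] [339.1 210.7] [[0.5159 0.0647 0.154 ]]
side [293 213  14  31 356] [299.7 227.4] [[0.5165 0.0601 0.127 ]]
```

```bash
python3 -m pendant '[[0,-40,0,0,0,0,0],[0,-40,0,0,0,0,0],[0,-40,0,-40,0,0,0],[0,0,20,-50,0,0,0],[0,0,20,-50,0,0,0]]'; python3 -m pendant '[[0,0,0,0,0,0,0],[0,0,0,0,0,0,0],[0,0,0,0,0,0,0]]';python3 - <<'E'
from h import *
handle()
a=robot.capture('side')[130:330,200:400];b=robot.capture('top')[90:290,190:390]
c=cv2.imread('pics/side0.png')[130:330,200:400,::-1];d=cv2.imread('pics/top0.png')[90:290,190:390,::-1]
cv2.imwrite('pics/f.png',cv2.resize(np.vstack([np.hstack([a,b]),np.hstack([c,d])])[:,:,::-1],None,fx=1.5,fy=1.5))
E
```

```text
time_s: 13.78
ee_pos: [0.5154, -0.1035, 0.2383]
ee_rot: [0.501, -0.499, -0.5, -0.5]
force: [-0.6, -0.9, -0.7]
width: 0.002
time_s: 14.15
ee_pos: [0.516, -0.1003, 0.2371]
ee_rot: [-0.501, 0.499, 0.501, 0.499]
force: [0.2, -0.2, -0.2]
width: -0.0
top [332 204  14  14 149] [338.8 210.5] [[0.5163 0.0652 0.154 ]]
side [293 212  14  32 367] [299.7 227.1] [[0.517  0.0608 0.127 ]]
```

View pics/f.png

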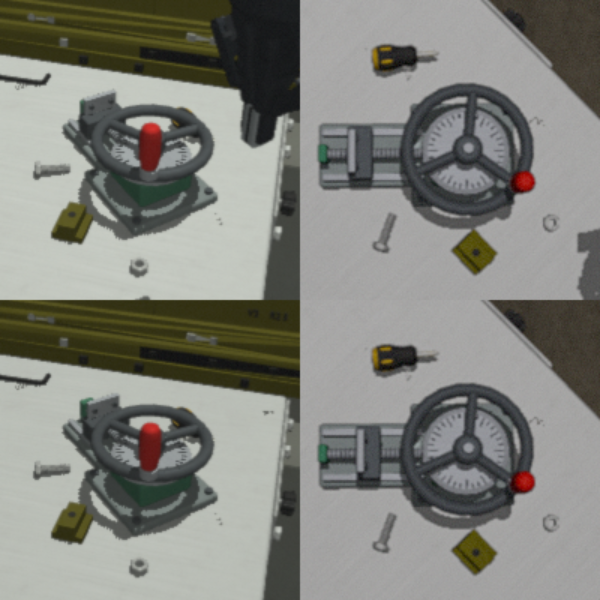

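The handle is back at its starting pixels: top (338.8,210.5) against (338.9,210.6), side (299.7,227.1) against (299.5,227.1). The gauge stop has moved outward and the loose items are where they were.

```bash
python3 -c "
from bench import robot
print(robot.close_job())"
```

```text
the job is handed in; nothing more can be done
None
```

I pushed the hand wheel clockwise through one full turn with the shut fingertips, without gripping the handle. I then backed off, raised the arm clear and handed the job in at about 14 s of the 54 s allowed.

- **Handle position:** the first unobstructed check showed the handle about 1 mm short, so I gave it one small nudge. It now matches its starting position to about 0.2 px in both cameras, roughly 0.3 mm or 0.3° of turn.
- **Gauge stop:** the before and after pictures show it moved outward. I did not measure the distance.
- **Loose items:** the T-block, screwdriver, bolt and nut look unmoved in the before and after pictures.
- **Forces:** readings at the end of each move stayed around 5 N or below.
- **Problem along the way:** my first red colour mask found nothing once the arm shaded the scene. I loosened it and re-measured the start position with the new mask before pushing. No final check failed or disagreed.

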